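# Show the faulty biscuit's stamp to the inspection camera

### The arm

A 6-joint arm with a two-finger parallel gripper is mounted at the origin on the work surface. World frame = base frame: x ahead of the robot, y to its left, z up, the work surface at z = 0. Lengths are in mm, angles in rad, forces in N, time in s.
With the tool pointing down it reaches from about 275 to 775 mm from the base axis. Payload 14.6 kg.
Tool frame: the origin (TCP) lies between the finger pads; the fingertips stand 22 mm ahead of it and the grasp point (between the pads) lies 3 mm ahead of it; z points along the fingers, y is the line along which they close (so a half turn about z gives the same grasp; the last joint's range is limited). The gripper opens to 85 mm and grips with 20 to 120 N. Pads are 22 mm wide; open, the fingers measure 114 mm over their backs; the gripper's body (76 mm by 85 mm) begins 54 mm behind the grasp point. The pads swing forward as they close: fully open they stand 13 mm farther back than shut.
Start: joints at [-1.387, 0.263, -0.048, 1.259, 0, 1.415], TCP at [174.481, -495.161, 253.278] pointing down, gripper open.
Joint ranges: [-2.65, 2.65], [-0.89, 1.7], [-1.18, 1.37], [-2.13, 2.11], [-1.35, 1.29], [-3.14, 3.14]. Speed limits (rad/s): [1.89, 1.89, 2.57, 2.79, 3.14, 3.14].

### API

Orientations are given as a rotation vector (axis times angle).
In Python, from bench import manip gives the robot as it stands.
- The arm moves only by the tool step_arm, never from a script. Its argument "plan" is a list of rows, each a list of 2 entries, a list of its own where there are three numbers: the shift along the tool's x, y, z as a fraction of full scale, then the turn, a rotation vector about the tool's x, y, z as a fraction of full scale. In form: [[[tx, ty, tz], [rx, ry, rz]], ...]. A call has 1 to 12 rows; each row shifts and turns the commanded pose from where the row before left it, along the tool's axes as they then stand; what a row does not reach is not made up. Full scale, the value 1, is 50 mm for a shift and 120 degrees for a turn. A row lasts 1/8 s, in which the tool goes at most 62.5 mm and 10.7 degrees, less where a joint would pass 70% of its speed; a pose out of reach is approached as far as the arm can. A call with a number of a shift or a turn outside -1 to 1 is refused whole. A call with a gripper value outside its range is refused whole. "fingers" is the opening, from 0 (shut) to 1 (fully open), set as the call begins (left out, the last holds). The fingers move at their own pace and stop on an object; "squeeze" is the grip in N (left out, the last holds). Time passes only in rows, so rows that do not move let the fingers close. It gives the time, the measured TCP pose, the force, the opening and the grip force at its end, in the units of the state.
- manip.state(): the state, without advancing time (a new reading comes with each control period).
- manip.read_camera(name): name is "scene" or "top" or "wrist"; returns a dict with "color" (384x512x3 uint8, blue, green, red), "vfov" (degrees; the focal length in pixels is half the picture's height over the tangent of half this angle, whatever the lens; pixels are square), "cx", "cy" (the principal point, pixels), "R" (3x3) and "t" (3): a world point X has camera coordinates R X + t. Camera axes: x right, y down, z forward; pixel columns grow to the right and rows downward; lengths in mm; the calibration is good to about 2 mm. A picture is of the moment at which its call begins. There is no depth.
- manip.finish_job(): hands the job in; it is judged then, once.
The state is a dict: "t": time; "joint_pos": joint angles; "qvel": joint speeds; "joint_efforts": joint torques, N m; "tcp_pos": TCP position; "tool_rot": TCP orientation; "contact_force": force on the tool from outside, world axes, zero at the start; "wrist_torque": the same for the moment, N m; "gripper_width": opening from 0.0 (shut) to 1.0 (fully open); "finger_force": force on a finger pad.
Only numpy, scipy, OpenCV 4.12 (cv2) and the standard library are available. Lean on these libraries where they do the work, as an engineer would, in place of code of your own. Each camera call takes 0.05 s, during which the arm holds its last target. There are 200 camera calls.

### The job

The biscuit set aside on the white footed dish came out badly: take the biscuit stamp with the same outline by its handle and show its underside to the inspection camera, in the air, centred on the lens, squarely facing it and 12 cm from the glass. Finish while still holding it there, quite still and touching only the gripper, and leave everything else where it is.

Things in the scene. Friction and masses are not known exactly. Their poses are not given: they have to be found in the camera images.
- round_stamp: biscuit stamp standing on the baking paper, 85 tall, about 150 g: red plastic head, round, 70 across, 16 thick; dark collar 32 across up to 20; then a pale wooden handle, a plain cylinder 26 in diameter from 20 to 85. Origin: centre of the underside (stamping face); z up the handle. The three stamps stand at random in three places, alike but for outline.
- square_stamp: biscuit stamp standing on the baking paper, 85 tall, about 150 g: red plastic head, square, 64 by 64 with sides along its x and y, 16 thick; dark collar 32 across up to 20; then a pale wooden handle, a plain cylinder 26 in diameter from 20 to 85. Origin: centre of the underside (stamping face); z up the handle. The three stamps stand at random in three places, alike but for outline.
- heart_stamp: biscuit stamp standing on the baking paper, 85 tall, about 150 g: red plastic head, heart-shaped, about 66 long by 72 wide, tip towards its -x, 16 thick; dark collar 32 across up to 20; then a pale wooden handle, a plain cylinder 26 in diameter from 20 to 85. Origin: centre of the underside (stamping face); z up the handle. The three stamps stand at random in three places, alike but for outline.
- round_biscuit: golden biscuit, round, 70 across, 9 thick, same outline as the round stamp. Origin: centre of its underside. One of the three biscuits lies on the white dish, the other two on the wire rack. Leave it alone.
- square_biscuit: golden biscuit, square, 64 by 64 with sides along its x and y, 9 thick, same outline as the square stamp. Origin: centre of its underside. One of the three biscuits lies on the white dish, the other two on the wire rack. Leave it alone.
- heart_biscuit: golden biscuit, heart-shaped, about 66 long by 72 wide, tip towards its -x, 9 thick, same outline as the heart stamp. Origin: centre of its underside. One of the three biscuits lies on the white dish, the other two on the wire rack. Leave it alone.
- dish: low white footed dish, 130 across, 18 tall, fixed; one biscuit lies on it. Origin: centre of its foot on the table.
- rack: steel wire cooling rack 140 (x) by 220 (y) by 18 tall, fixed, with two biscuits on it. Origin: centre of its underside on the table.
- camera: inspection camera stand, fixed: black base disc 100 across, 14 high; a steel post 16 thick, 34 behind its centre (+x of its frame), carries the tilted head. Origin: centre of the disc's underside on the table. The lens is straight above it at height 110 and looks upward and towards this frame's -x, roughly at the robot.
- camera_head: camera head: grey barrel 48 across, 60 long, white light ring 72 across round a black lens. Origin: centre of the lens glass, 110 above the table. z: line of sight out of the lens, 30 degrees (0.524 rad) from straight up, leaning to the stand's -x. A stamp shown squarely has its z parallel to this z (handle away from the lens), its origin at (0, 0, 120) here, 214 above the table.
- rolling_pin: dark wooden rolling pin, 240 long roller of 56 diameter with handles, 410 overall, along its x. Origin: underside centre. Leave it alone.
- tin_a: fluted aluminium tartlet tin, 84 across the rim, 22 tall. Origin: underside centre. Leave it alone.
- tin_b: second fluted aluminium tartlet tin, 84 across the rim, 22 tall. Origin: underside centre. Leave it alone.
Things that resemble listed ones, but are neither listed nor needed, are in the scene too. Leave any pink, purple or yellow look-alike of the heart_stamp alone.

How it is judged (in metres and radians):
On the way:
1. the stamp that matches the biscuit on the dish is lifted clear of the paper in the fingers (((horizontal distance between round_biscuit and dish below 0.03 m and height (world z) of round_stamp above 0.04 m and contact force between round_stamp and the fingers above 2 N) or (horizontal distance between square_biscuit and dish below 0.03 m and height (world z) of square_stamp above 0.04 m and contact force between square_stamp and the fingers above 2 N) or (horizontal distance between heart_biscuit and dish below 0.03 m and height (world z) of heart_stamp above 0.04 m and contact force between heart_stamp and the fingers above 2 N))), for 0.2 s.
At the end, for the whole second after the job is handed in: The stamp matching the biscuit on the dish is held by the fingers alone, underside centred on the lens axis within 20 mm each way, 120 mm (give or take 20) from the lens, facing it within 10 degrees, handle away from it, still (under 20 mm/s, 0.15 rad/s), off the camera (((horizontal distance between round_biscuit and dish below 0.03 m and x of round_stamp in the frame of camera_head between -0.02 and 0.02 m and y of round_stamp in the frame of camera_head between -0.02 and 0.02 m and z of round_stamp in the frame of camera_head between 0.1 and 0.14 m and angle between the z axis of round_stamp and the z axis of camera_head, either way round below 0.175 rad and angle between round_stamp's own z axis and vertical below 1 rad and height (world z) of round_stamp above 0.15 m and contact force between round_stamp and the fingers above 2 N and contact force between round_stamp and camera below 0.2 N and linear speed of round_stamp below 0.02 m/s and angular speed of round_stamp below 0.15 rad/s) or (horizontal distance between square_biscuit and dish below 0.03 m and x of square_stamp in the frame of camera_head between -0.02 and 0.02 m and y of square_stamp in the frame of camera_head between -0.02 and 0.02 m and z of square_stamp in the frame of camera_head between 0.1 and 0.14 m and angle between the z axis of square_stamp and the z axis of camera_head, either way round below 0.175 rad and angle between square_stamp's own z axis and vertical below 1 rad and height (world z) of square_stamp above 0.15 m and contact force between square_stamp and the fingers above 2 N and contact force between square_stamp and camera below 0.2 N and linear speed of square_stamp below 0.02 m/s and angular speed of square_stamp below 0.15 rad/s) or (horizontal distance between heart_biscuit and dish below 0.03 m and x of heart_stamp in the frame of camera_head between -0.02 and 0.02 m and y of heart_stamp in the frame of camera_head between -0.02 and 0.02 m and z of heart_stamp in the frame of camera_head between 0.1 and 0.14 m and angle between the z axis of heart_stamp and the z axis of camera_head, either way round below 0.175 rad and angle between heart_stamp's own z axis and vertical below 1 rad and height (world z) of heart_stamp above 0.15 m and contact force between heart_stamp and the fingers above 2 N and contact force between heart_stamp and camera below 0.2 N and linear speed of heart_stamp below 0.02 m/s and angular speed of heart_stamp below 0.15 rad/s))); the arm keeps its last pose, push and grip.
It fails at once if a stamp that does not match is moved more than 30 mm ((distance of round_stamp from where it was at the start of the episode above 0.03 m and horizontal distance between round_biscuit and dish above 0.05 m) or (distance of square_stamp from where it was at the start of the episode above 0.03 m and horizontal distance between square_biscuit and dish above 0.05 m) or (distance of heart_stamp from where it was at the start of the episode above 0.03 m and horizontal distance between heart_biscuit and dish above 0.05 m)).
It fails at once if a biscuit, the rolling pin or a tartlet tin is moved more than 25 mm (distance of any of round_biscuit, square_biscuit, heart_biscuit, rolling_pin, tin_a, tin_b from where it was at the start of the episode above 0.025 m).
It also fails if it takes over 32 s, if anything falls off the work surface, if the arm or the gripper's body presses on something with over 40 N, if the wrist force passes 120 N, or if a joint passes its speed limit or range.

## Working session

There is one attempt and no reset: what is moved stays moved. The work goes in short steps, Python scripts to look and compute and a tool call to move; the robot and the scene stay as the last step left them, time stands still between calls to the robot, and variables do not carry over. Pictures are saved under pics/ and viewed, at most 10 in all, crops included, and the job is handed in when it is done.

Besides the shell and the picture viewer there is one more tool, called as name(argument=value, ...) on one line, values as JSON. step_arm: Moves the arm, as the interface text tells. Its arguments: {"type":"object","properties":{"plan":{"type":"array","items":{"type":"array"}},"fingers":{"type":"number"},"squeeze":{"type":"number"}},"required":["plan"]}

```bash
ls; mkdir -p pics
cat > h.py <<'E'
import numpy as np,cv2
from bench import manip
def ray(c,u,v):
    f=c["color"].shape[0]/2/np.tan(np.radians(c["vfov"])/2)
    R=np.array(c["R"]);t=np.array(c["t"]).ravel()
    d=R.T@np.array([(u-c["cx"])/f,(v-c["cy"])/f,1.]);return -R.T@t,d/np.linalg.norm(d)
def plane(c,u,v,z):
    o,d=ray(c,u,v);return o+d*(z-o[2])/d[2]
def tri(r1,r2):
    A=np.zeros((3,3));b=np.zeros(3)
    for o,d in(r1,r2):
        P=np.eye(3)-np.outer(d,d);A+=P;b+=P@o
    X=np.linalg.solve(A,b);return X,[np.linalg.norm((np.eye(3)-np.outer(d,d))@(X-o)) for o,d in(r1,r2)]
def proj(c,X):
    f=c["color"].shape[0]/2/np.tan(np.radians(c["vfov"])/2)
    p=np.array(c["R"])@X+np.array(c["t"]).ravel();return [p[0]/p[2]*f+c["cx"],p[1]/p[2]*f+c["cy"]]
E
python3 - <<'E'
from h import *
import pickle
print(manip.state())
cs={n:manip.read_camera(n) for n in("scene","top")}
pickle.dump(cs,open("cs.pkl","wb"))
for n,c in cs.items():
    cv2.imwrite(f"pics/{n}0.png",cv2.resize(c["color"],(800,600),interpolation=cv2.INTER_CUBIC));print(n,ray(c,256,192),c["vfov"])
E
```

```text
pics
{'t': 0.0, 'joint_pos': array([-1.38730923e+00,  2.63523802e-01, -4.89763120e-02,  1.25941144e+00,
        9.35008720e-06,  1.41548022e+00]), 'qvel': array([-0.00039886,  0.00157283, -0.00067203, -0.00170023, -0.00077342,
        0.002261  ]), 'joint_efforts': array([-4.14788869e-03, -6.37631178e+01,  3.84564400e+01,  1.39286940e-02,
       -3.28785609e-04, -2.37847075e-05]), 'tcp_pos': array([ 174.42704953, -494.88616682,  252.81018752]), 'tool_rot': array([-3.09552407e+00, -5.29461078e-01,  9.98491603e-06]), 'contact_force': array([-1.17438576, -0.38773174, -0.02501889]), 'wrist_torque': array([-0.00390182,  0.00120863, -0.00872641]), 'finger_force': 0.0, 'gripper_width': 0.9989467798111248}
scene (array([1287.81539033,  480.44084006, 1073.52486666]), array([-0.56223054, -0.36840251, -0.74038936])) 53.94345209917956
top (array([ 480.20988751,  -11.29711872, 1374.40818045]), array([ 0.03006813, -0.01857657, -0.99937521])) 54.73802494331209
```

View pics/scene0.png

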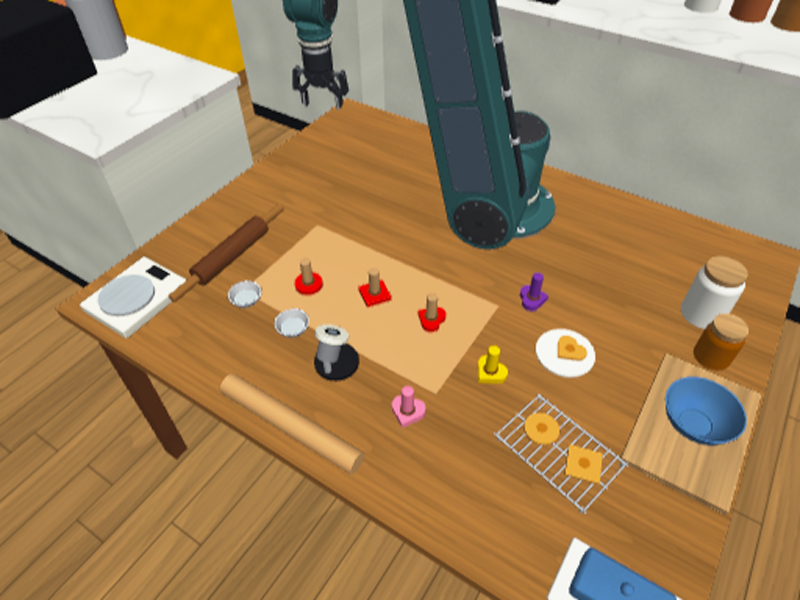

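View pics/top0.png

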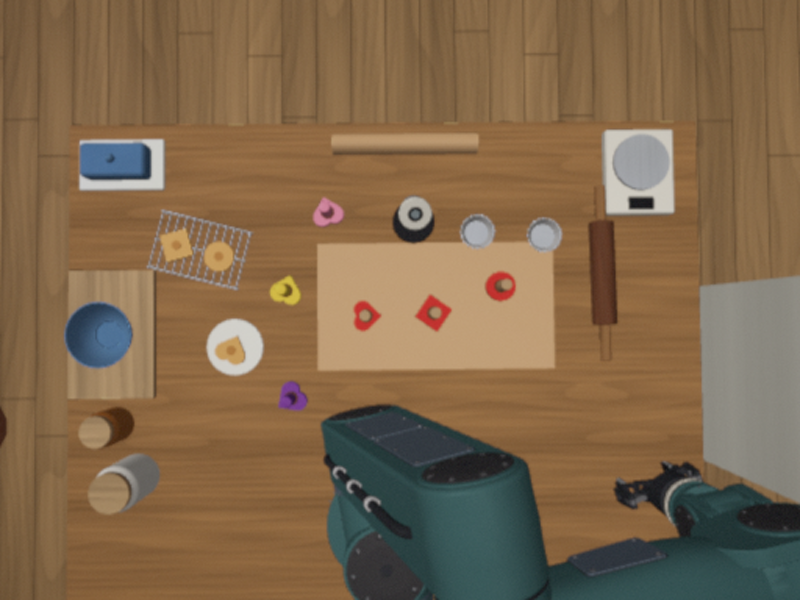

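The heart biscuit lies on the dish (scene 570,348; top 232,350, in 800x600 pixels). There are four heart stamps:
- red on the paper: scene 432,315, top 366,316
- yellow: scene 492,367
- pink: scene 408,408
- purple: scene 534,293

The red one on the paper fits the description. I'll confirm it with an enlarged crop.

Run:
```python
from h import *
import pickle
cs=pickle.load(open("cs.pkl","rb"))
# native px crops: x0,y0,(50x37), 8x
T=[]
for n,x0,y0 in(("scene",252,183),("top",210,184),("scene",190,205),("top",240,118)):
    T.append(cv2.resize(cs[n]["color"][y0:y0+37,x0:x0+50],(400,296),interpolation=cv2.INTER_CUBIC))
cv2.imwrite("pics/crops.png",np.vstack([np.hstack(T[:2]),np.hstack(T[2:])]))
for n,c in cs.items():
    hsv=cv2.cvtColor(c["color"],cv2.COLOR_BGR2HSV)
    m=((hsv[...,0]<6)|(hsv[...,0]>174))&(hsv[...,1]>200)&(hsv[...,2]>120)
    k,_,st,ce=cv2.connectedComponentsWithStats(m.astype(np.uint8))
    for i in range(1,k):
        if st[i,4]>40: print(n,st[i],ce[i],plane(c,*ce[i],16))
```

```text
scene [189 174  17  15 150] [197.3  181.94] [ 563.47598789 -266.6136851    16.        ]
scene [230 179  20  17 170] [239.73529412 188.11764706] [ 501.46717448 -109.02463259   16.        ]
scene [268 197  17  15 142] [276.04225352 204.32394366] [496.39069298  49.46216726  16.        ]
```

View pics/crops.png

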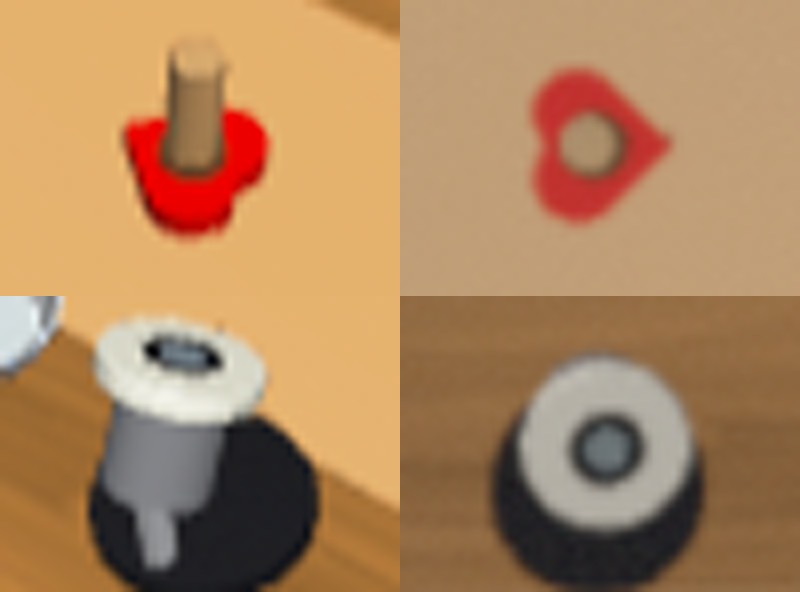

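The crop confirms it: a red heart head with a pale wooden handle. The lens shows clearly in both views. Now I'll triangulate.

Run:
```python
from h import *
import pickle
cs=pickle.load(open("cs.pkl","rb"));s,t=cs["scene"],cs["top"]
def q(a,b): return tri(ray(s,a[0]-.5,a[1]-.5),ray(t,b[0]-.5,b[1]-.5))
print("handle",q((276.9,190),(233.7,202.1)))
print("lens",q((213,212.25),(265.75,137.1)))
print("post foot z14",plane(s,208.9,237.6,14))
print("base top",plane(t,264.4,141.8,14))
# ring contour centre
for n,c,x0,y0 in(("scene",s,190,205),("top",t,240,118)):
    g=c["color"][y0:y0+37,x0:x0+50].astype(int)
    m=((g.min(2)>(150 if n=="top" else 165))&(g.max(2)-g.min(2)<45)).astype(np.uint8)
    cn=max(cv2.findContours(m,cv2.RETR_EXTERNAL,cv2.CHAIN_APPROX_NONE)[0],key=cv2.contourArea)
    print(n,cv2.fitEllipse(cn),x0,y0)
w=manip.read_camera("wrist");st=manip.state()
import scipy.spatial.transform as S
Rt=S.Rotation.from_rotvec(st["tool_rot"]).as_matrix()
C,d=ray(w,256,192)
print("wrist cam in tool",Rt.T@(C-st["tcp_pos"]),Rt.T@np.array(w["R"]).T,w["vfov"]);print(Rt)
```

```text
handle (array([486.83488787,  43.57593238,  84.23819056]), [np.float64(0.8777675984945223), np.float64(0.8777675984946023)])
lens (array([708.11770905, -69.36044796, 112.46700758]), [np.float64(1.3160267975116697), np.float64(1.3160267975114823)])
post foot z14 [746.88806206 -67.98372837  14.        ]
base top [705.86247438 -69.37985666  14.        ]
scene ((21.97065544128418, 8.973912239074707), (11.488146781921387, 20.31355094909668), 101.85977172851562) 190 205
top ((25.103029251098633, 17.7501163482666), (18.823095321655273, 19.086214065551758), 132.61260986328125) 240 118
wrist cam in tool [  67.06840708   -1.59632959 -120.88028873] [[ 3.26967233e-04 -9.63501616e-01 -2.67702315e-01]
 [ 9.99999946e-01  3.10838807e-04  1.02627139e-04]
 [-1.56691459e-05 -2.67702334e-01  9.63501666e-01]] 61.91529681557764
[[ 9.43158242e-01  3.32343959e-01 -1.54494441e-04]
 [ 3.32343978e-01 -9.43157943e-01  7.57826732e-04]
 [ 1.06146477e-04 -7.66095826e-04 -9.99999701e-01]]
```

The heights check out: handle top at 84 mm against 85, lens at 112 against 110. I'll turn the tool to a yaw of 90° so joint 6 stays well inside its range, then travel to above the heart stamp.

step_arm(plan=[[[0,0,0],[0,0,-0.084]],[[0,0,0],[0,0,-0.084]],[[0,0,0],[0,0,-0.084]],[[0,0,0],[0,0,-0.084]],[[0,0,0],[0,0,-0.084]],[[0,0,0],[0,0,-0.084]],[[0,0,0],[0,0,-0.084]],[[0.8,0.46,0],[0,0,0]],[[0.8,0.46,0],[0,0,0]],[[0.8,0.46,0],[0,0,0]],[[0.8,0.46,0],[0,0,0]],[[0.8,0.46,0],[0,0,0]]], fingers=1, squeeze=60)

```text
t: 1.65
tcp_pos: [290.0, -293.8, 253.2]
tool_rot: [-2.222, -2.22, -0.0]
contact_force: [0.1, 0.1, -0.3]
gripper_width: 0.999
finger_force: 0.0
```

step_arm(plan=[[[0.84,0.49,0],[0,0,0]],[[0.84,0.49,0],[0,0,0]],[[0.84,0.49,0],[0,0,0]],[[0.84,0.49,0],[0,0,0]],[[0.84,0.49,0],[0,0,0]],[[0.84,0.49,0],[0,0,0]],[[0.84,0.49,0],[0,0,0]],[[0.84,0.49,0],[0,0,0]],[[0,0,0],[0,0,0]],[[0,0,0],[0,0,0]]])

```text
t: 2.9
tcp_pos: [485.4, 40.6, 253.1]
tool_rot: [-2.221, -2.221, 0.001]
contact_force: [-0.0, -0.4, 0.1]
gripper_width: 0.997
finger_force: 0.0
```

Run:
```python
from h import *
s=manip.state();print(s["tcp_pos"],s["tool_rot"],s["joint_pos"])
w=manip.read_camera("wrist");c=w["color"]
print(proj(w,np.array([486.8,43.6,85.])),proj(w,np.array([708,-69.4,110.])))
cv2.imwrite("pics/w1.png",c)
```

```text
[485.44883823  40.56299897 253.0616155 ] [-2.22119057e+00 -2.22116727e+00  9.13146002e-04] [-8.39923750e-02  1.98740519e-01 -1.36609078e-01  1.23610545e+00
 -2.04633683e-04  1.48681451e+00]
[np.float64(256.13451720754665), np.float64(176.57437925234052)] [np.float64(490.4037320544578), np.float64(299.4774549666565)]
```

View pics/w1.png

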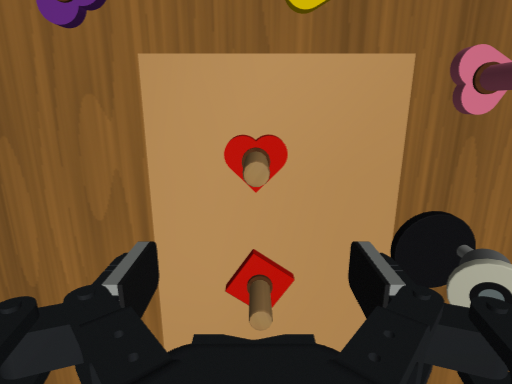

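The wrist view shows the heart-stamp handle top at about (256,173), close to the predicted (256,177). The fingers line up with it, and the stand disc is at (433,249). I'll refine both points.

Run:
```python
from h import *
w=manip.read_camera("wrist");c=w["color"]
# handle top face: lighter brown inside window
g=c[140:195,236:276];hsv=cv2.cvtColor(g,cv2.COLOR_BGR2HSV)
print("row vals",[tuple(c[r,257]) for r in range(150,192,3)])
# red heart bounds on z16 plane
h=cv2.cvtColor(c,cv2.COLOR_BGR2HSV);m=((h[...,0]<6)|(h[...,0]>174))&(h[...,1]>200)&(h[...,2]>90)
ys,xs=np.nonzero(m[:200]);print("heart",xs.min(),xs.max(),ys.min(),ys.max())
for u in((256,173),):print("top85",plane(w,*u,85))
print("head L/R",plane(w,xs.min(),155,16),plane(w,xs.max(),155,16),"tip",plane(w,xs[ys.argmax()],ys.max(),16),"lobes",plane(w,256,ys.min(),16))
# base disc: black
d=(c.max(2)<40).astype(np.uint8);d[300:]=0;d[:,:385]=0;d[:200]=0
cn=max(cv2.findContours(d,cv2.RETR_EXTERNAL,cv2.CHAIN_APPROX_NONE)[0],key=cv2.contourArea)[:,0]
e=np.array([p for p in cn if (p[0]<430 and p[1]<250 and p[0]>392) or (p[1]<235 and p[0]<474)])
P=np.array([plane(w,*p,14)[:2] for p in e]);A=np.c_[2*P,np.ones(len(P))]
s=np.linalg.lstsq(A,(P**2).sum(1),rcond=None)[0];print("disc",s[:2],np.sqrt(s[2]+s[0]**2+s[1]**2),len(e))
```

```text
row vals [(np.uint8(23), np.uint8(42), np.uint8(73)), (np.uint8(49), np.uint8(79), np.uint8(103)), (np.uint8(52), np.uint8(82), np.uint8(107)), (np.uint8(52), np.uint8(83), np.uint8(109)), (np.uint8(82), np.uint8(124), np.uint8(156)), (np.uint8(82), np.uint8(125), np.uint8(157)), (np.uint8(81), np.uint8(125), np.uint8(157)), (np.uint8(80), np.uint8(126), np.uint8(157)), (np.uint8(79), np.uint8(125), np.uint8(157)), (np.uint8(77), np.uint8(123), np.uint8(155)), (np.uint8(75), np.uint8(120), np.uint8(154)), (np.uint8(74), np.uint8(120), np.uint8(155)), (np.uint8(34), np.uint8(55), np.uint8(145)), (np.uint8(10), np.uint8(18), np.uint8(186))]
heart 224 286 134 191
top85 [486.62899882  46.53312493  85.        ]
head L/R [451.11470361  52.30612842  16.        ] [520.90038126  52.27352904  16.        ] tip [487.20759884  10.25248686  16.        ] lobes [487.09589698  75.65496664  16.        ]
disc [701.82427369 -65.17761494] 50.51244825738624 91
```

step_arm(plan=[[[0.1,0.03,0.5],[0,0,0]],[[0,0,0.7],[0,0,0]],[[0,0,0.7],[0,0,0]],[[0,0,0.6],[0,0,0]],[[0,0,0.5],[0,0,0]],[[0,0,0.4],[0,0,0]],[[0,0,0.4],[0,0,0]],[[0,0,0.1],[0,0,0]],[[0,0,0],[0,0,0]]])

```text
t: 4.12
tcp_pos: [487.2, 45.2, 58.6]
tool_rot: [2.223, 2.22, 0.0]
contact_force: [0.3, -0.1, 0.7]
gripper_width: 0.994
finger_force: 0.0
```

step_arm(plan=[[[0,0,0],[0,0,0]],[[0,0,0],[0,0,0]],[[0,0,0],[0,0,0]],[[0,0,0],[0,0,0]],[[0,0,0],[0,0,0]],[[0,0,0],[0,0,0]],[[0,0,0],[0,0,0]],[[0,0,0],[0,0,0]],[[0,0,0],[0,0,0]],[[0,0,0],[0,0,0]]], fingers=0, squeeze=60)

```text
t: 5.38
tcp_pos: [487.4, 45.7, 58.6]
tool_rot: [2.222, 2.221, 0.001]
contact_force: [-0.8, 0.8, 5.4]
gripper_width: 0.29
finger_force: 58.5
```

Gripped: the opening of 0.29 is about 25 mm, which fits the 26 mm handle. Lifting, then moving part of the way so the wrist camera can see the stand.

step_arm(plan=[[[0,0,-0.3],[0,0,0]],[[0,0,-0.6],[0,0,0]],[[0,0,-0.8],[0,0,0]],[[0,0,-0.8],[0,0,0]],[[0,0,-0.8],[0,0,0]],[[0,0,-0.8],[0,0,0]],[[0,0,-0.3],[0,0,0]],[[-0.4,0.6,0],[0,0,0]],[[-0.4,0.6,0],[0,0,0]],[[-0.2,0.2,0],[0,0,0]],[[0,0,0],[0,0,0]],[[0,0,0],[0,0,0]]])

```text
t: 6.88
tcp_pos: [556.4, -3.8, 278.4]
tool_rot: [-2.221, -2.221, 0.0]
contact_force: [-0.5, 0.2, -0.9]
gripper_width: 0.292
finger_force: 59.2
```

Run:
```python
from h import *
s=manip.state();print(s["tcp_pos"],s["tool_rot"],s["joint_pos"],s["finger_force"])
w=manip.read_camera("wrist")
print(proj(w,np.array([708,-69.4,110.])),proj(w,np.array([706,-69.4,14.])))
np.save("w2.npy",w,allow_pickle=True)
cv2.imwrite("pics/w2.png",cv2.resize(w["color"],(800,600),interpolation=cv2.INTER_CUBIC))
```

```text
[556.43315571  -3.80870655 278.39007737] [-2.22136522e+00 -2.22093835e+00  2.11817807e-04] [-1.53357522e-01  3.12617410e-01  9.12075352e-02  1.34979664e+00
  1.33249607e-04  1.41763096e+00] 59.24311280250549
[np.float64(408.6397568882116), np.float64(244.6964556291211)] [np.float64(371.8191350917957), np.float64(212.43847078582704)]
```

View pics/w2.png

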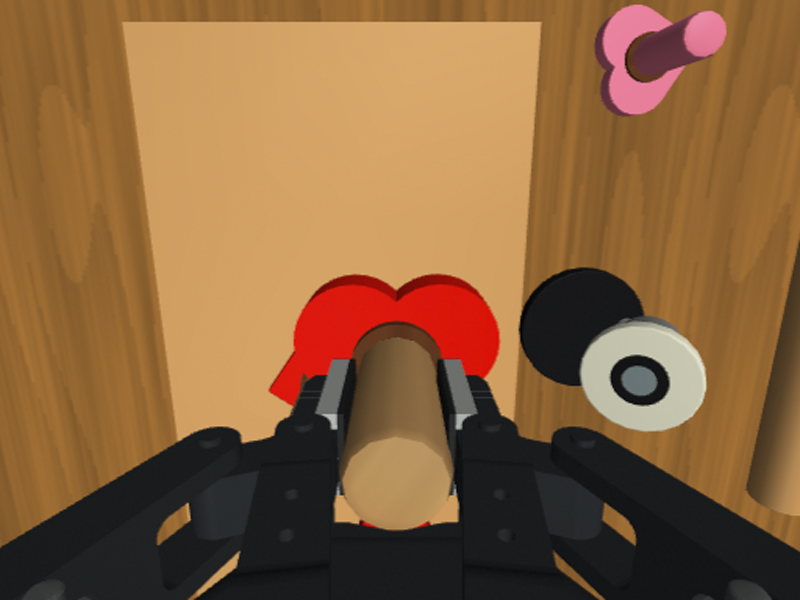

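The heart stamp hangs straight in the fingers. The lens is at (639,380) in the enlarged picture, or (409,243) native, against a predicted (409,245), which agrees. Next I'll get the lens axis direction from the ring's outline.

Run:
```python
from h import *
from scipy.optimize import least_squares
import pickle
cs=pickle.load(open("cs.pkl","rb"));w=np.load("w2.npy",allow_pickle=True).item()
o1,d1=ray(w,408.8,242.7);L,e=tri((o1,d1),ray(cs["scene"],212.5,211.75));print("lens wrist+scene",L,e)
g=w["color"].astype(int);m=((g.min(2)>140)&(g.max(2)-g.min(2)<50)).astype(np.uint8);m[:,:365]=0;m[:,455:]=0;m[:200]=0;m[285:]=0
cn=max(cv2.findContours(m,cv2.RETR_EXTERNAL,cv2.CHAIN_APPROX_NONE)[0],key=cv2.contourArea)[:,0]
print(cv2.fitEllipse(cn))
D=np.array([ray(w,*p)[1] for p in cn]);o=o1
def f(p):
    n=np.array([p[0],p[1],np.sqrt(max(1e-6,1-p[0]**2-p[1]**2))]);c=p[2:5]
    X=o+D*((n@(c-o))/(D@n))[:,None];return np.linalg.norm(X-c,axis=1)-p[5]
# lens height fixed by depth: radius free
for a in(-.5,.3):
    r=least_squares(lambda p:np.r_[f(np.r_[p[:2],L+np.array([p[2],p[3],0]),p[4]])],[a,0,0,0,36],loss="soft_l1")
    print(r.x,np.sqrt(np.mean(r.fun**2)),"yaw",np.arctan2(-r.x[1],-r.x[0]),"tilt",np.arcsin(np.hypot(*r.x[:2])))
```

```text
lens wrist+scene [708.12252753 -69.13488105 110.8241219 ] [np.float64(2.0506149018474957), np.float64(2.050614901847377)]
((412.0540466308594, 241.142822265625), (66.90376281738281, 79.687744140625), 100.65503692626953)
[-4.17732382e-01  1.91442610e-02  5.11475789e-01  3.20136824e+00
  3.47474217e+01] 0.5801631520654863 yaw -0.04579696421932015 tilt 0.4314307006658546
[-4.17732335e-01  1.91441979e-02  5.11476233e-01  3.20136769e+00
  3.47474221e+01] 0.5801631410781724 yaw -0.04579681875553787 tilt 0.4314306455426057
```

Axis tilt is about 30° with yaw about −0.08. The TCP target is (619, −61, 265) with tool z along (0.498, −0.04, −0.866).

step_arm(plan=[[[-0.285,0.313,0.065],[0,0,0]],[[-0.285,0.313,0.065],[0,0,0]],[[-0.285,0.313,0.065],[0,0,0]],[[-0.285,0.313,0.065],[0,0,0]],[[0,0,0],[-0.0415,-0.0033,0]],[[0,0,0],[-0.0415,-0.0033,0]],[[0,0,0],[-0.0415,-0.0033,0]],[[0,0,0],[-0.0415,-0.0033,0]],[[0,0,0],[-0.0415,-0.0033,0]],[[0,0,0],[-0.0415,-0.0033,0]],[[0,0,0],[0,0,0]],[[0,0,0],[0,0,0]]])

```text
t: 8.43
tcp_pos: [620.4, -62.0, 265.4]
tool_rot: [1.914, 1.913, 0.468]
contact_force: [0.4, -0.1, -0.4]
gripper_width: 0.287
finger_force: 59.7
```

Run:
```python
from h import *
from scipy.spatial.transform import Rotation as S
s=manip.state();R=S.from_rotvec(s["tool_rot"]).as_matrix()
O=s["tcp_pos"]+58.6*R[:,2];L=np.array([708,-68,110.5])
print(s["tcp_pos"],R[:,2],"origin",O,"rel lens",O-L,"want",120*np.array([-.498,.04,.866]),s["joint_pos"],abs(s["qvel"]).max(),s["finger_force"])
T=[]
for n,x0,y0 in(("scene",170,150),("top",226,110)):
    c=manip.read_camera(n)
    P=proj(c,O),proj(c,O-85*R[:,2]);print(n,P)
    T.append(cv2.resize(c["color"][y0:y0+100,x0:x0+100],(400,400),interpolation=cv2.INTER_CUBIC))
cv2.imwrite("pics/f.png",np.hstack(T))
```

```text
[620.41096025 -61.9518449  265.43750979] [ 0.49663295 -0.04013482 -0.86703224] origin [649.51365094 -64.30374518 214.62942028] rel lens [-58.48634906   3.69625482 104.12942028] want [-59.76   4.8  103.92] [-0.27028241  0.11133473 -0.35871371  0.58694594  0.0940637   1.32610217] 0.009666644484120612 59.70178484916687
scene ([np.float64(222.53241257455437), np.float64(179.95439520189726)], [np.float64(229.85655282867364), np.float64(155.49203893692123)])
top ([np.float64(265.58954185417446), np.float64(149.10813170789126)], [np.float64(265.6895399840668), np.float64(159.77764398538721)])
```

View pics/f.png

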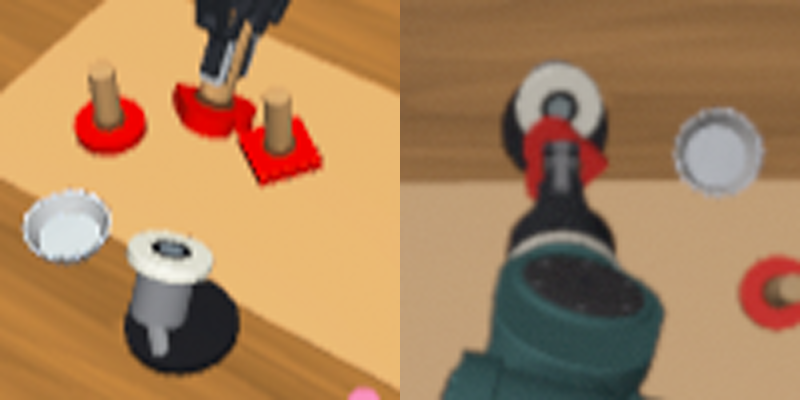

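The heart stamp is held over the lens: the scene crop shows its head centred near (213,112), against (210,120) predicted for the underside. The other stamps haven't moved. Position is about 2 mm off target and the stamp is still, so I'll hand it in.

step_arm(plan=[[[0,0,0],[0,0,0]],[[0,0,0],[0,0,0]],[[0,0,0],[0,0,0]],[[0,0,0],[0,0,0]]])

```text
t: 9.02
tcp_pos: [619.8, -61.4, 265.3]
tool_rot: [1.913, 1.912, 0.47]
contact_force: [0.3, 0.1, -1.7]
gripper_width: 0.289
finger_force: 59.7
```

```bash
python3 -c "
from bench import manip
print(manip.finish_job())"
```

```text
the job is handed in; nothing more can be done
None
```

I handed the job in at about 9 s with the red heart stamp, which matches the biscuit on the dish, held still over the lens. By my measurements it is within about 2 mm of the 12 cm target and square to the lens to within about 6°; the hand-in gave no verdict.

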